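Lower the crucible on its ratchet jack

TASK

Two identical little bench jacks stand on the workbench with their levers raised; one carries the white crucible, the other a small dropper bottle. Lower the crucible: press the release button on top of its jack's lever grip and, keeping it pressed, swing that lever all the way down, then let go so that the button springs out again and latches it. Keep the crucible standing on its table and leave the other jack's lever up.

Things in the scene. Friction and masses are not known exactly. Their poses are not given: they have to be found in the camera images.
- jack_a: The jack that carries the crucible: steel base 160 x 90 x 10 mm fixed to the bench, origin on the bench under the lever's pivot. x runs level from the lever's grip to the pivot and on to the round table (84 mm across, centre at x = 48 mm), y along the pivot axis, z up. The pivot is 60 mm up. The straight lever points along -x, roughly at the robot.
- jack_a_button_top (a point): Centre of its release button's top face: a steel block 40 mm along the lever, 16 mm across, standing 10 mm out of the grip's upper side (grip 25 mm thick, end 24 mm beyond). It moves with lever and button: x along the lever to the pivot, z out of the face; pivot 142 mm along x, 24 mm along -z (button out). On the way down it travels 28 mm away from the pivot.
- jack_a_lever (a joint): Its lever angle, rad: 0 raised (free end 0.5 above level), grows downward, 0.6 the stop (0.1 below level). A pawl locks it both ways (0.03 play) while the button is out; with the button in, about 8 N there swings it, and it stays where left. Latches down from 0.54 on; let out earlier, it catches on the way; press again. The table sinks 7 mm per 0.1 rad.
- jack_a_button (a joint): Travel of its button into the grip, m: 0 out, 0.007 fully in, pawl free from about 0.0055. Spring: 3 N at first, 5 N fully in. Pushing down on the button's face presses it in and then swings the lever with the button still in.
- crucible_center (a point): Centre (half-way up) of the white crucible, an open tapered cup 50 mm wide and 42 mm high, standing loose on the table of its jack; 151 mm above the bench at the start.
- jack_b_lever (a joint): Lever angle of the other, identical jack, which carries a brown dropper bottle (34 mm wide, 102 mm high); 0 is raised. Leave it alone. The jacks stand 0.25 to 0.46 m apart; either may be the left one.
Things that resemble listed ones, but are neither listed nor needed, are in the scene too. Of the things like the part that bears crucible_center, leave any that is blue or green; of the rest the larger one is meant.

How it is judged:
On the way:
1. the lever is on its way down with its release button pressed (value of joint jack_a_button above 0.004 m and value of joint jack_a_lever between 0.1 and 0.5 rad), for 0.05 s.
At the end, for the whole second after the job is handed in: Crucible's lever down (0.53 rad or more of 0.6), its button out again (within 2 mm); crucible upright (within 10 degrees) and still on the lowered table, centre 100 to 118 mm above the bench and within 55 mm of its start (42 mm is the descent); other lever up (under 0.06 rad) (value of joint jack_a_lever above 0.53 rad and value of joint jack_a_button below 0.002 m and value of joint jack_b_lever below 0.06 rad and angle between crucible_center's own z axis and vertical below 0.17 rad and height (world z) of crucible_center between 0.1 and 0.118 m and distance of crucible_center from where it was at the start of the episode below 0.055 m and linear speed of crucible below 0.02 m/s); the robot touches nothing.
It fails at once if the other jack's lever is lowered (value of joint jack_b_lever above 0.12 rad).
It fails at once if the crucible tips over or falls off (angle between crucible_center's own z axis and vertical above 0.5 rad or height (world z) of crucible_center below 0.085 m).
It also fails if it takes over 32 s, if anything falls off the work surface, if the arm or the gripper's body presses on something with over 40 N, if the wrist force passes 120 N, or if a joint passes its speed limit or range.

ROBOT

A 6-joint arm with a two-finger parallel gripper is mounted at the origin on a cart in front of the work surface, level with it; the furniture and walls round the work are solid. World frame = base frame: x ahead of the robot, y to its left, z up, the work surface at z = 0. Lengths are in m, angles in rad, forces in N, time in s.
With the tool pointing down it reaches from about 0.35 to 0.85 m from the base axis. Payload 8.1 kg.
Tool frame: the origin (TCP) lies on the centre line of the jaws, within the pads' length; the fingertips stand robot.tips_ahead ahead of it and the grasp point (between the pads) lies 8 mm behind it (robot.tips_ahead is the distance from the TCP to the fingertips, in m); z points along the fingers, y is the direction in which the jaws open and shut (so a half turn about z gives the same grasp; the last joint's range is limited). The gripper opens to 93 mm and grips with 3 to 60 N. Pads are 15 mm wide; open, the fingers measure 128 mm over their backs; the gripper's body (75 mm by 188 mm) begins 65 mm behind the grasp point.
Start: joints at [1.234, 0.13, 1.488, -0, 1.523, -0.085], TCP at [0.149, 0.581, 0.23] pointing down, gripper open.
Joint ranges: [-2.96, 2.96], [-0.89, 2.26], [0.02, 2.5], [-1.34, 4.48], [0, 2.73], [-2.66, 2.66]. Speed limits (rad/s): [2.39, 2.39, 2.79, 3.14, 3.14, 3.14].

INTERFACE

Orientations are given as a rotation vector (axis times angle).
In Python, from plant import monitor, eyes, job, robot gives the robot as it stands.
- The arm moves only by the tool servo_tool, never from a script. Its argument "plan" is a list that holds one entry, the list of rows, each a list of 7 numbers: the closure, from -1 (fully open) to 1 (shut), so that 0 is half open, then the shift along the world's x, y, z in mm, then the turn, a rotation vector about the world's x, y, z in rad. In form: [[[hand, dx, dy, dz, ax, ay, az], ...]]. A call has 1 to 12 rows; each row shifts and turns the commanded pose from where the row before left it; what a row does not reach is not made up. A row lasts 1/10 s, in which the tool goes at most 50 mm and 8.59 degrees, less where a joint would pass 70% of its speed; a pose out of reach is approached as far as the arm can. A call with a gripper value outside its range is refused whole. The fingers move at their own pace and stop on an object; "force" is the grip in N (left out, the last holds). Time passes only in rows, so rows that do not move let the fingers close. It gives the time, the measured TCP pose, the force and the opening at its end, in the units of the state.
- monitor.read_state(): the state, without advancing time (a new reading comes with each control period).
- eyes.read_camera(name): name is "side" or "top" or "wrist"; returns the picture (400x640x3 uint8, red, green, blue); there is no depth.
- eyes.camera_info(name): a dict with "mtx" (3x3 intrinsics, pixels), "D" ([k1, k2, p1, p2, k3] as OpenCV has them; the pictures are not rectified), "R" (3x3) and "t" (3): a world point X has camera coordinates R X + t. Camera axes: x right, y down, z forward; pixel columns grow to the right and rows downward; lengths in m; the calibration is good to about 2 mm. A picture is of the moment at which its call begins: read the wrist's pose just before it. camera_info takes no time and is no camera call; for the wrist camera it gives the pose at the moment of the call.
- job.close_job(): hands the job in, once; it reports no verdict.
The state is a dict: "t": time; "q": joint angles; "dq": joint speeds; "joint_torque": joint torques, N m; "tool_pos": TCP position; "orientation": TCP orientation; "force": force on the tool from outside, world axes, zero at the start; "wrist_torque": the same for the moment, N m; "opening": finger opening in m.
Only numpy, scipy, OpenCV 4.12 (cv2) and the standard library are available. Lean on these libraries where they do the work, as an engineer would, in place of code of your own. Each camera call takes 0.05 s, during which the arm holds its last target. There are 200 camera calls.

## Working session

There is one attempt and no reset: what is moved stays moved. The work goes in short steps, Python scripts to look and compute and a tool call to move; the robot and the scene stay as the last step left them, time stands still between calls to the robot, and variables do not carry over. Pictures are saved under pics/ and viewed, about 8 in all and at most 12, crops included, and the job is handed in when it is done.

Besides the shell and the picture viewer there is one more tool, called after "Call:" in YAML: its name, and indented under it one key for each argument. servo_tool: Moves the arm, as the interface text tells. Its arguments: {"type":"object","properties":{"plan":{"type":"array"},"force":{"type":"number"}},"required":["plan"]}

```bash
mkdir -p pics; python3 - <<'E'
from plant import monitor, eyes, job, robot
import cv2
s=monitor.read_state();print(s, robot.tips_ahead)
for n in("top","side"):
    cv2.imwrite(f"pics/{n}0.png",eyes.read_camera(n)[:,:,::-1]);i=eyes.camera_info(n);print(n,i)
E
```

```text
{'t': 0.0, 'q': array([ 1.23357678e+00,  1.31123336e-01,  1.48928247e+00, -4.11200157e-06,
        1.52300136e+00, -8.54236948e-02]), 'dq': array([-0.00069591,  0.00072618, -0.00020191, -0.000357  , -0.00084438,
       -0.00037394]), 'joint_torque': array([-1.63595661e-03, -5.59836209e+01, -4.91761672e+01,  7.64914951e-02,
        3.53678316e-02, -1.58482717e-04]), 'tool_pos': array([0.14929677, 0.58055971, 0.22860828]), 'orientation': array([-3.94428219e-01, -3.11635316e+00,  2.78784286e-03]), 'force': array([ 0.55678367, -0.05083867,  0.65963186]), 'wrist_torque': array([-0.03144544,  0.07289653, -0.00256679]), 'opening': 0.09271837380092603} 0.011
top {'mtx': array([[462.18120343,   0.        , 315.63101468],
       [  0.        , 462.18120343, 200.16560255],
       [  0.        ,   0.        ,   1.        ]]), 'D': array([0.02762453, 0.        , 0.        , 0.        , 0.        ]), 'R': array([[-2.40940624e-03, -9.99744044e-01,  2.24953489e-02],
       [-9.96157279e-01,  4.30085021e-04, -8.75813321e-02],
       [ 8.75492403e-02, -2.26199246e-02, -9.95903343e-01]]), 't': array([-0.01674497,  0.67201458,  1.11786093])}
side {'mtx': array([[373.6044881 ,   0.        , 323.38354997],
       [  0.        , 373.6044881 , 204.20167341],
       [  0.        ,   0.        ,   1.        ]]), 'D': array([-0.00507786,  0.        ,  0.        ,  0.        ,  0.        ]), 'R': array([[-0.91862046, -0.39499087,  0.01089296],
       [-0.2356213 ,  0.52543214, -0.81755958],
       [ 0.31720506, -0.75359358, -0.57574098]]), 't': array([0.58471404, 0.24315411, 0.70577466])}
```

View pics/top0.png

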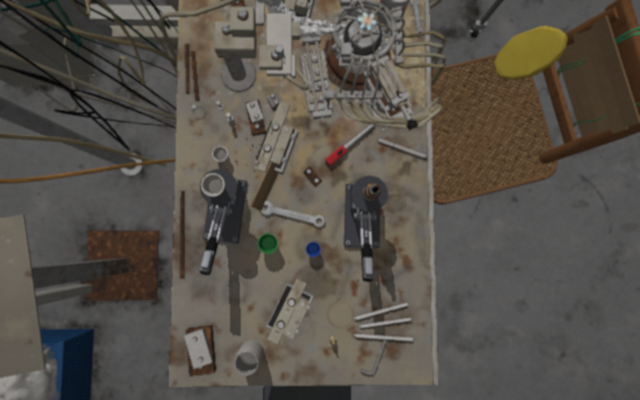

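View pics/side0.png

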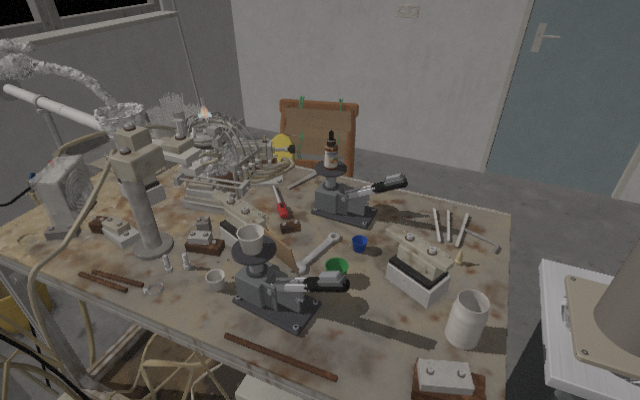

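The crucible jack is the left one: in the top view the crucible is at about (213,185) and the lever grip runs to about (206,270). The bottle jack is on the right at (370,190). I'll crop jack A in both views.

```bash
python3 - <<'E'
import cv2,numpy as np
a=cv2.imread("pics/top0.png")[165:285,185:265];b=cv2.imread("pics/side0.png")[215:335,225:355]
a=cv2.resize(a,None,fx=5,fy=5,interpolation=cv2.INTER_CUBIC)[:600];b=cv2.resize(b,(400,370),interpolation=cv2.INTER_CUBIC)
c=np.zeros((600,800,3),np.uint8);c[:,:400]=a;c[:370,400:]=b;cv2.imwrite("pics/c1.png",c)
E
```

```text
(no output)
```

View pics/c1.png

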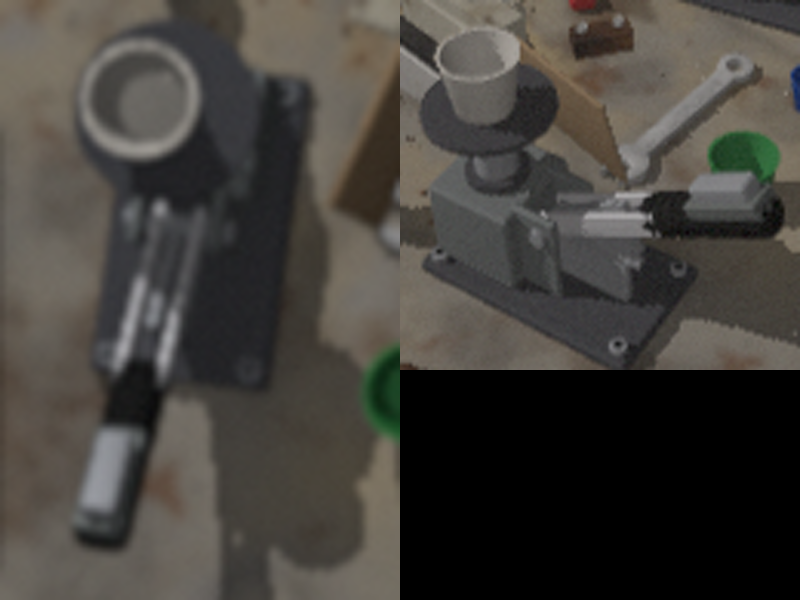

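Crop: button face at about (112,470) left and (730,183) right; base corners at (308,78), (268,388) and (95,370); crucible rim centre at (140,100).

```bash
cat >h.py <<'E'
import numpy as np,cv2
from plant import eyes
def ray(n,p,info=None):
    i=info or eyes.camera_info(n)
    u=cv2.undistortPoints(np.array([[p]],float),i["mtx"],i["D"])[0,0]
    R,t=i["R"],i["t"];return -R.T@t,R.T@np.array([u[0],u[1],1])
def onz(n,p,z,info=None):
    o,d=ray(n,p,info);return o+d*(z-o[2])/d[2]
def tri(a,b):
    (o,d),(p,e)=a,b;s=np.linalg.lstsq(np.c_[d,-e],p-o,rcond=None)[0]
    x,y=o+d*s[0],p+e*s[1];return (x+y)/2,np.linalg.norm(x-y)
E
python3 - <<'E'
from h import *
np.set_printoptions(precision=4,suppress=True)
T=lambda x,y:(185+x/5-.4,165+y/5-.4)
S=lambda x,y:(225+(x-400)*130/400-.3,215+y*120/370-.3)
c=[onz("top",T(*p),.01) for p in((308,78),(268,388),(95,370))];print(c)
print("base dims",np.linalg.norm(c[0]-c[1]),np.linalg.norm(c[1]-c[2]))
ax=(c[0]-c[1]);ax/=np.linalg.norm(ax);ay=c[2]-c[1]
print("yaw",np.arctan2(ax[1],ax[0]),np.arctan2(-ay[0],ay[1]),"base centre",(c[0]+c[2])/2)
b=onz("top",T(112,470),.149);print("btn z149",b,"tri",tri(ray("top",T(112,470)),ray("side",S(730,183))))
r=onz("top",T(140,100),.172);print("rim",r,"tri",tri(ray("top",T(140,100)),ray("side",S(478,55))))
d=onz("top",T(165,115),.127);print("table approx",d)
e=tri(ray("top",T(112,470)),ray("side",S(730,183)))[0]
print("yaw btn->rim",np.arctan2(*(r-b)[[1,0]]), np.linalg.norm((r-b)[:2]))
E
```

```text
[array([0.7244, 0.1571, 0.01  ]), array([0.5686, 0.1752, 0.01  ]), array([0.5778, 0.261 , 0.01  ])]
base dims 0.1568811172157121 0.0862785532060242
yaw -0.11603962956882019 -0.10707875971534642 base centre [0.6511 0.2091 0.01  ]
btn z149 [0.5335 0.2226 0.149 ] tri (array([0.5305, 0.2223, 0.1453]), np.float64(0.0061994291842254355))
rim [0.6934 0.2087 0.172 ] tri (array([0.693 , 0.2087, 0.1697]), np.float64(0.0016177289551206162))
table approx [0.6921 0.2064 0.127 ]
yaw btn->rim -0.0866230256782238 0.16050420741297444
```

Measurements fit: base 157x86 mm (160x90 given), button to crucible 160 mm (161 expected), rim height 170 mm, yaw about -0.11. The button is at about (0.533, 0.222, 0.149). Moving to hover above it with the gripper shut.

Call:
servo_tool:
  plan:
    - [[1,20,-15,15,0,0,0],[1,34,-31,10,0,0,0.05],[1,34,-31,10,0,0,0.05],[1,34,-31,10,0,0,0.042],[1,34,-31,5,0,0,0],[1,34,-31,0,0,0,0],[1,34,-31,0,0,0,0],[1,34,-31,0,0,0,0],[1,34,-31,0,0,0,0],[1,34,-31,0,0,0,0],[1,34,-31,0,0,0,0],[1,14,-33,0,0,0,0]]
  force: 30

```text
t: 1.3
tool_pos: [0.5252, 0.2211, 0.2787]
orientation: [-0.174, -3.136, 0.001]
force: [0.2, -0.1, -0.6]
opening: 0.0024
```

```bash
python3 - <<'E'
from h import *
from plant import monitor
from scipy.spatial.transform import Rotation as Ro
import pickle
s=monitor.read_state();print(s["t"],s["tool_pos"],s["orientation"],s["opening"],s["force"],Ro.from_rotvec(s["orientation"]).as_matrix().round(3))
i=eyes.camera_info("wrist");im=eyes.read_camera("wrist");pickle.dump(i,open("w1.pkl","wb"))
cv2.imwrite("pics/w1.png",im[:,:,::-1])
P=np.array([[.533,.2225,.149]]);print(cv2.projectPoints(P,cv2.Rodrigues(i["R"])[0],i["t"],i["mtx"],i["D"])[0])
E
```

```text
1.3 [0.52522807 0.22111385 0.27867467] [-1.73962449e-01 -3.13609105e+00  9.34835720e-04] 0.002420121238870134 [ 0.23424672 -0.10876491 -0.64719228] [[-0.994  0.111 -0.001]
 [ 0.111  0.994 -0.001]
 [ 0.001 -0.001 -1.   ]]
[[[322.5091495  200.45141269]]]
```

View pics/w1.png

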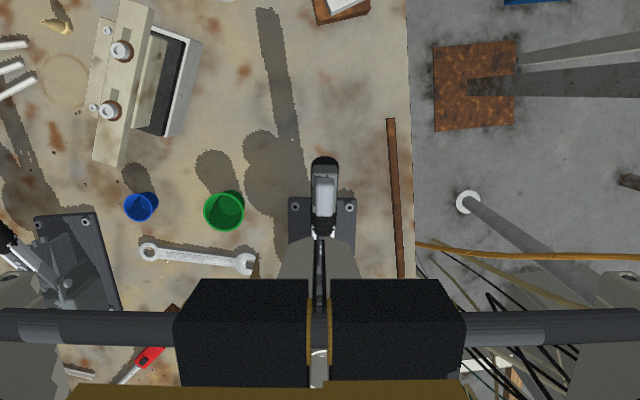

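The button shows at about (324,197), close to the predicted (322.5,200). Zooming in to find its edges.

```bash
python3 - <<'E'
import cv2
a=cv2.imread("pics/w1.png")[145:245,285:365]
cv2.imwrite("pics/w1c.png",cv2.resize(a,None,fx=6,fy=6,interpolation=cv2.INTER_CUBIC))
E
```

```text
(no output)
```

View pics/w1c.png

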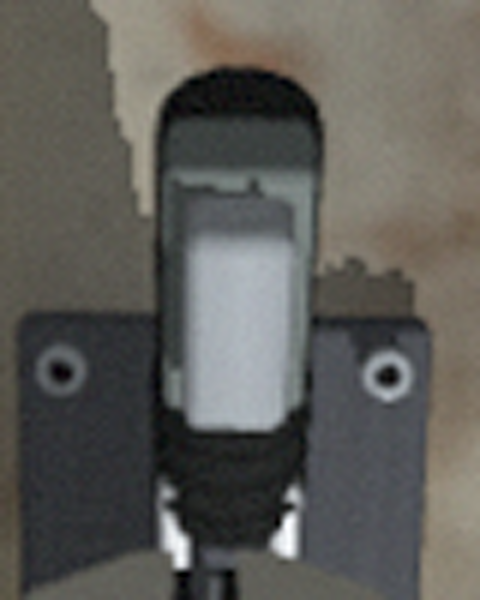

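Call:
servo_tool:
  plan:
    - [[1,5,0,-20,0.0137,0.124,0],[1,6,1,-26,0.0137,0.124,0],[1,6,0,-28,0.0137,0.124,0],[1,5.5,0.3,-28.5,0.0137,0.124,0],[1,0,0,0,0,0,0],[1,0,0,0,0,0,0]]

```text
t: 1.95
tool_pos: [0.5445, 0.2239, 0.1727]
orientation: [-0.146, -2.632, -0.034]
force: [0.8, -0.4, 0.2]
opening: 0.0004
```

```bash
python3 - <<'E'
from h import *
from plant import monitor
from scipy.spatial.transform import Rotation as Ro
s=monitor.read_state();print(s["t"],s["tool_pos"],s["force"],Ro.from_rotvec(s["orientation"]).as_matrix().round(3))
a=eyes.read_camera("side")[:,:,::-1][180:330,215:375]
b=eyes.read_camera("top")[:,:,::-1][165:285,185:265]
c=np.zeros((450,780,3),np.uint8);c[:,:480]=cv2.resize(a,(480,450),interpolation=cv2.INTER_CUBIC);c[:,480:]=cv2.resize(b,(300,450),interpolation=cv2.INTER_CUBIC)
cv2.imwrite("pics/s2.png",c)
E
```

```text
1.95 [0.54453089 0.22388955 0.17265327] [ 0.78987676 -0.35649985  0.23623614] [[-0.869  0.11  -0.482]
 [ 0.098  0.994  0.051]
 [ 0.485 -0.003 -0.875]]
```

View pics/s2.png

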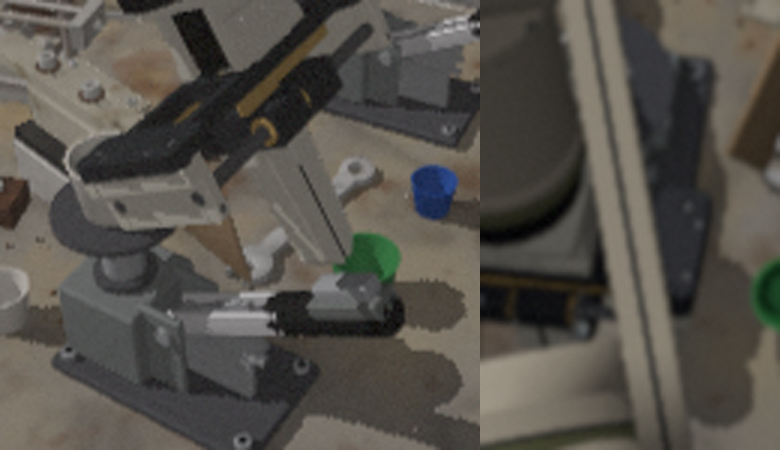

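The fingertips sit about 15 mm above the button and are centred on it. Pressing along the face normal.

Call:
servo_tool:
  plan:
    - [[1,-2.9,0.3,-5.3,0,0,0],[1,-2.9,0.3,-5.3,0,0,0],[1,-1.9,0.2,-3.5,0,0,0],[1,-1,0.1,-1.8,0,0,0],[1,-1,0.1,-1.8,0,0,0],[1,0,0,0,0,0,0]]

```text
t: 2.65
tool_pos: [0.5359, 0.2255, 0.1598]
orientation: [-0.145, -2.639, -0.037]
force: [-0.8, -0.8, 4.3]
opening: 0.0006
```

Call:
servo_tool:
  plan:
    - [[1,-1,0.1,-1.8,0,0,0],[1,-1,0.1,-1.8,0,0,0],[1,-1,0.1,-1.8,0,0,0],[1,0,0,0,0,0,0],[1,0,0,0,0,0,0]]

```text
t: 3.15
tool_pos: [0.5335, 0.2258, 0.1546]
orientation: [-0.145, -2.639, -0.038]
force: [-0.8, 0.6, 6.0]
opening: 0.0006
```

Force 6 N and about 6 mm of travel, so the button is in. Swinging the first half along the arc.

Call:
servo_tool:
  plan:
    - [[1,-4.8,0.5,-7,-0.0055,-0.0497,0],[1,-4.4,0.5,-6.8,-0.0055,-0.0497,0],[1,-3.9,0.4,-6.3,-0.0055,-0.0497,0],[1,-3.8,0.4,-6.3,-0.0055,-0.0497,0],[1,-3.2,0.3,-6.6,-0.0055,-0.0497,0],[1,-3.2,0.3,-6.6,-0.0055,-0.0497,0]]

```text
t: 3.75
tool_pos: [0.5114, 0.2283, 0.1158]
orientation: [-0.162, -2.944, -0.018]
force: [2.7, 0.1, 8.0]
opening: 0.0003
```

On the expected arc (predicted x 0.5105, z 0.117; force 8 N). Second half, with a small overtravel into the stop.

Call:
servo_tool:
  plan:
    - [[1,-2.5,0.3,-6.9,-0.0055,-0.0497,0],[1,-2.5,0.3,-7,-0.0055,-0.0497,0],[1,-1.8,0.2,-7.1,-0.0055,-0.0497,0],[1,-1.8,0.2,-7.1,-0.0055,-0.0497,0],[1,-1.1,0.1,-7.3,-0.0055,-0.0497,0],[1,-1.1,0.1,-7.3,-0.0055,-0.0497,0],[1,0,0,-2,0,0,0],[1,0,0,-1,0,0,0],[1,0,0,0,0,0,0]]

```text
t: 4.65
tool_pos: [0.5011, 0.2299, 0.0724]
orientation: [0.167, 3.032, -0.007]
force: [-9.7, -3.8, 25.7]
opening: 0.0003
```

Force rose to 26 N at the expected height, so the lever is on its stop. Lifting off along the normal.

Call:
servo_tool:
  plan:
    - [[1,-0.2,0,0,0,0,0],[1,-0.2,0,3,0,0,0],[1,-0.4,0,4,0,0,0],[1,-0.5,0,5,0,0,0],[1,-1,0,10,0,0,0],[1,-3,0,25,0,0,0],[1,-20,0,35,0,0,0],[1,-30,0,35,0,0,0],[1,-35,0,25,0,0,0],[1,-35,0,20,0,0,0],[1,0,0,0,0,0,0],[1,0,0,0,0,0,0]]

```text
t: 5.85
tool_pos: [0.3737, 0.2295, 0.2313]
orientation: [0.165, 3.035, -0.007]
force: [0.2, 0.7, 0.0]
opening: 0.0002
```

```bash
python3 - <<'E'
from h import *
from plant import monitor
s=monitor.read_state();print(s["t"],s["tool_pos"],s["force"])
A=eyes.read_camera("side")[:,:,::-1];B=eyes.read_camera("top")[:,:,::-1];cv2.imwrite("pics/s3f.png",A);cv2.imwrite("pics/t3f.png",B)
a=A[130:330,215:415]
b=B[165:285,185:265]
c=np.zeros((480,800,3),np.uint8);c[:,:480]=cv2.resize(a,(480,480),interpolation=cv2.INTER_CUBIC);c[:,480:]=cv2.resize(b,(320,480),interpolation=cv2.INTER_CUBIC)
cv2.imwrite("pics/s3.png",c)
E
```

```text
5.85 [0.3737485  0.22952755 0.23132153] [0.16129966 0.68612121 0.03937106]
```

View pics/s3.png

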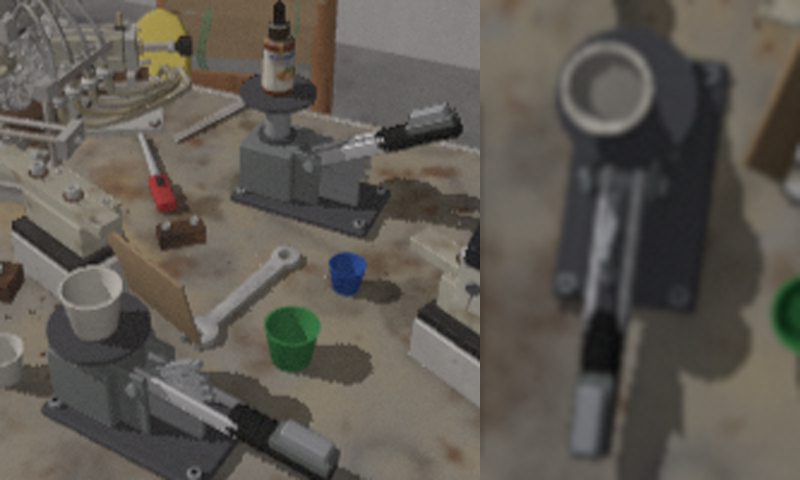

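The lever is down, the crucible is standing on the lowered table and jack B is still up. Checking heights by triangulation.

```bash
python3 - <<'E'
from h import *
np.set_printoptions(precision=4,suppress=True)
T=lambda x,y:(185+(x-480)/4-.4,165+y/4-.4)
S=lambda x,y:(215+x/2.4-.3,130+y/2.4-.3)
print("rim",tri(ray("top",T(607,88)),ray("side",S(92,287))),"expect z .130")
print("btn",tri(ray("top",T(592,408)),ray("side",S(308,440))),"expect z .070, x",.6454-.1437*.994)
E
```

```text
rim (array([0.6927, 0.208 , 0.1292]), np.float64(0.0031401356244808386)) expect z .130
btn (array([0.5071, 0.226 , 0.0615]), np.float64(0.009035441315932513)) expect z .070, x 0.5025622
```

The rim height agrees (129 mm against 130 expected). The button's two rays miss each other by 9 mm, so that reading is weak. I'll check how far the button stands out in a zoom beside jack B's.

```bash
python3 - <<'E'
import cv2,numpy as np
A=cv2.imread("pics/s3f.png");f=lambda a:cv2.resize(a,(400,400),interpolation=cv2.INTER_CUBIC)
cv2.imwrite("pics/z.png",np.hstack([f(A[285:345,300:360]),f(A[160:220,365:425])]))
E
```

```text
(no output)
```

View pics/z.png

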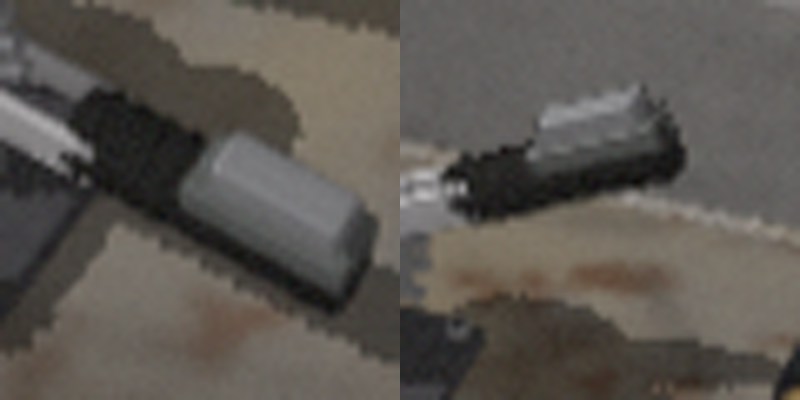

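The button's side wall is about 45 px tall against a face about 60 px wide, so it stands well out of the grip. If it were still pressed, only about 3 mm would show. Handing in.

```bash
python3 -c "
from plant import job;print(job.close_job())"
```

```text
the job is handed in; nothing more can be done
None
```

The crucible's jack lever is down and latched as far as my checks show, and the job is handed in. With the gripper shut, I pressed the release button to about 6 mm of travel at 6 N. I then swung the lever along its arc to the stop, where the force reached about 26 N, and lifted off. The clock stood at about 6 s of the 32 s allowed.

- **Crucible:** it stands upright on the lowered table. Its rim is at 129 mm (130 expected) and its position on the bench is within about 1 mm of where it started.
- **Button and latch:** the close-up shows the button standing fully out. Triangulating its height disagreed: it gave 61 mm where about 70 was expected, but the two camera rays missed each other by 9 mm, so I trusted the close-up. I took the latch from this and the stop force; I did not test it by pulling the lever.
- **Other jack:** its lever is still up in the last picture.
- **Arm:** it is clear of everything, with the force reading near zero.

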